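# Laundry drawer: unscrew the stain-remover cap and hold it

## Robot

A 6-joint arm with a two-finger parallel gripper is mounted at the origin on the work surface. World frame = base frame: x ahead of the robot, y to its left, z up, the work surface at z = 0. Lengths are in mm, angles in rad, forces in N, time in s.
With the tool pointing down it reaches from about 350 to 875 mm from the base axis. Payload 4.2 kg.
Tool frame: the origin (TCP) lies between the finger pads; the fingertips stand 25 mm ahead of it and the grasp point (between the pads) lies 6 mm ahead of it; z points along the fingers, y is the line along which they close (so a half turn about z gives the same grasp; the last joint's range is limited). The gripper opens to 85 mm and grips with 20 to 120 N. Pads are 22 mm wide; open, the fingers measure 114 mm over their backs; the gripper's body (76 mm by 85 mm) begins 54 mm behind the grasp point. The pads swing forward as they close: fully open they stand 13 mm farther back than shut.
Start: joints at [-0.892, 0.385, 0.008, 0, -1.194, -0.259], TCP at [254.749, -570.703, 256.312] pointing down, gripper open.
Joint ranges: [-3.14, 3.14], [-1.21, 2.06], [-1.07, 1.41], [-3.16, 2.05], [-2.99, -0.16], [-3.1, 3.1]. Speed limits (rad/s): [2.79, 2.79, 3.14, 3.14, 3.14, 3.14].

## Interface

Orientations are given as a unit quaternion [x, y, z, w].
In Python, from bench import arm gives the robot as it stands.
- The arm moves only by the shell command python3 -m pendant 'ROWS'. ROWS is JSON, a list of rows, each a list of 7 numbers: the shift along the tool's x, y, z in m, then the turn, a rotation vector about the tool's x, y, z in degrees, then the finger opening in m, from 0 to 0.0854. In form: [[x, y, z, wx, wy, wz, fingers], ...]. A call has 1 to 12 rows; each row shifts and turns the commanded pose from where the row before left it, along the tool's axes as they then stand; what a row does not reach is not made up. A row lasts 1/10 s, in which the tool goes at most 50 mm and 8.59 degrees, less where a joint would pass 70% of its speed; a pose out of reach is approached as far as the arm can. A call is refused whole if a number of a shift passes 0.05 or a number of a turn 8.59, either way. A call with a gripper value outside its range is refused whole. The fingers move at their own pace and stop on an object; the grip force is fixed at half the most. Time passes only in rows, so rows that do not move let the fingers close. It gives the time, the measured TCP pose, the force, the opening and the grip force at its end, in the units of the state.
- arm.read_state(): the state, without advancing time (a new reading comes with each control period).
- arm.get_image(name): name is "scene" or "side" or "wrist"; returns a dict with "image" (400x640x3 uint8, red, green, blue), "fx", "fy", "cx", "cy" (pixels), "k1" (the pictures are not rectified: a ray, as slopes to the right and down, at radius r is drawn at 1 + k1 r^2 times it, then the intrinsics apply), "xyz" and "rotation" of the camera in the world. Camera axes: x right, y down, z forward; pixel columns grow to the right and rows downward; lengths in mm; the calibration is good to about 2 mm. A picture is of the moment at which its call begins. There is no depth.
- arm.job_done(): hands the job in; it is judged then, once.
The state is a dict: "clock": time; "joints": joint angles; "joint_vel": joint speeds; "joint_efforts": joint torques, N m; "position": TCP position; "ee_rot": TCP orientation; "contact_force": force on the tool from outside, world axes, zero at the start; "wrist_torque": the same for the moment, N m; "gripper_width": finger opening in mm; "grasp_force": force on a finger pad.
Only numpy, scipy, OpenCV 4.12 (cv2) and the standard library are available. Lean on these libraries where they do the work, as an engineer would, in place of code of your own. Each camera call takes 0.05 s, during which the arm holds its last target. There are 200 camera calls.

## Task

Pull the drawer of the wooden bench unit fully open, then unscrew the red cap of the square jar: turn it counter-clockwise (seen from above) while its pocket braces the jar, and stop turning when the threads let go, at about a fifth of a turn. Lift the cap straight up and finish while still holding it in the gripper, still and level just above the open jar, its lower edge two or three centimetres clear of the mouth. Keep the jar down in its pocket and the drawer open, and leave the blue-capped jar and the other laundry things alone.

Things in the scene. Friction and masses are not known exactly. Their poses are not given: they have to be found in the camera images.
- drawer_handle (a point): centre of the drawer's steel bar handle: horizontal bar 10 to 12 mm thick, 120 mm long along this point's y, its axis 35 mm before the drawer's face and 108 mm above the bench, 42 mm below the unit's top. Pinch it from above across the bar, one finger in the gap. Site x points into the unit: the drawer opens along -x, roughly towards the robot (yaw up to 0.25 rad).
- drawer (a joint): opening of the drawer in m: 0 shut (as it starts), 0.18 fully open, a firm stop; about 2.5 N of friction, stays where left. Fully open, the jar centres stand about 100 mm in front of the unit's shell and 80 mm behind the drawer's face, whose upper edge is 118 mm above the bench. The shell: 370 mm wide, 300 deep, 150 high.
- pocket_left (a point): centre of the floor of the drawer's left pocket (larger y), 36 mm above the bench, axes as the handle's. A pocket is a square well 73 mm wide with grey walls 35 mm high, 5 mm thick; the right pocket's centre is 150 mm along this point's -y. The two jars stand one in each, in either order.
- jar: the square white jar with red band and red screw cap, 0.45 kg: body 70 x 70 mm, 62 mm high, round neck 42 mm across up to the mouth 86 mm above the origin. Origin at the centre of its underside, z up. It stands loose in a pocket whose walls let it turn only a few degrees; only its weight holds it down.
- cap: the red screw cap: ribbed, 62 mm across, 25 mm high, 40 g. Origin at the centre of its open lower edge, z up. Screwed on, that edge is 2 mm above the jar's shoulder (64 mm above the jar's underside); its top is 125 mm above the bench. It does not rise as it turns; once let go it lifts straight off; pulled before that, it lifts the jar.
- thread (a joint): how far the cap is unscrewed, in rad: 0 tight, growing counter-clockwise seen from above. It takes about 0.4 N m all the way. The lugs let go at about 0.9, surely by 1.1; a stop ends the turn at 1.7. With the play of cap and jar, the hand may have to turn 0.1 to 0.2 farther than this reads.
- jar_mouth (a point): centre of the jar's mouth, on top of its neck, 86 mm above the jar's underside, z up.
- bluejar: bystander: the same square jar with a blue band and a blue cap (89 mm high in all, origin at the centre of its underside), in the other pocket, to be left alone.
- detergent: bystander: blue detergent bottle, 75 x 55 x 185 mm, origin at the centre of its underside.
- softener: bystander: yellow softener bottle, 85 x 50 x 175 mm, origin at the centre of its underside.
- spray: bystander: green trigger spray bottle, 64 mm across, 173 mm high, origin at the centre of its underside.
- pegs: bystander: grey open basket of clothes pegs, 170 x 160 x 75 mm, origin at the centre of its underside.
- scoop: bystander: orange measuring cup, 72 mm across, 70 mm high, origin at the centre of its underside.
- brush: bystander: wooden brush lying on the bench, origin at the middle of its underside.

How it is judged (in metres and radians):
On the way, in this order (a step that is already met when the one before it is completed fails the run):
1. the drawer is open by at least 150 mm, with the cap still tight (value of joint drawer above 0.15 m and value of joint thread below 0.2 rad), for 0.2 s.
2. the cap is unscrewed far enough that its lugs have let go (joint above 0.8), still down on the jar (not raised by more than 6 mm) (value of joint thread above 0.8 rad and z of cap in the frame of jar below 0.07 m), for 0.1 s.
At the end, for the whole second after the job is handed in: The fingers hold the cap still, level within 0.2 rad, its lower edge 6 to 50 mm above the mouth and within 20 mm of its axis, not touching the jar; both jars are down in their pockets (within 8 mm; the red one tilted under 0.1 rad) and the drawer is open at least 140 mm (z of cap in the frame of jar_mouth between 0.006 and 0.05 m and horizontal distance between cap and jar_mouth below 0.02 m and angle between cap's own z axis and vertical below 0.2 rad and contact force between the fingers and cap above 2 N and contact force between cap and jar below 0.1 N and linear speed of cap below 0.03 m/s and value of joint thread above 0.75 rad and value of joint drawer above 0.14 m and z of each of jar, bluejar in the frame of pocket_left below 0.008 m and angle between jar's own z axis and vertical below 0.1 rad); the arm keeps its last pose, push and grip.
It fails at once if the jar is lifted 20 mm out of its pocket or tipped by more than 0.3 rad (z of jar in the frame of pocket_left above 0.02 m or angle between jar's own z axis and vertical above 0.3 rad).
It fails at once if the cap is turned on well past letting go (more than 1.65 rad) (value of joint thread above 1.65 rad).
It fails at once if the blue jar is lifted by 15 mm or tipped by more than 0.3 rad (z of bluejar in the frame of pocket_left above 0.015 m or angle between bluejar's own z axis and vertical above 0.3 rad).
It fails at once if another laundry thing is shifted by more than 30 mm (distance of any of detergent, softener, spray, pegs, scoop, brush from where it was at the start of the episode above 0.03 m).
It also fails if it takes over 61 s, if anything falls off the work surface, if the arm or the gripper's body presses on something with over 40 N, if the wrist force passes 120 N, or if a joint passes its speed limit or range.

## Working session

There is one attempt and no reset: what is moved stays moved. The work goes in short steps, Python scripts to look and compute and a shell command to move; the robot and the scene stay as the last step left them, time stands still between calls to the robot, and variables do not carry over. Pictures are saved under pics/ and viewed, at most 10 in all, crops included, and the job is handed in when it is done.

```bash
mkdir -p pics
cat > h.py <<'E'
import numpy as np, cv2
from bench import arm
from scipy.spatial.transform import Rotation as R
def snap(cam,fn=None):
    d=arm.get_image(cam)
    if fn: cv2.imwrite('pics/'+fn,cv2.cvtColor(d['image'],cv2.COLOR_RGB2BGR))
    return d
def rot(d):
    r=np.array(d['rotation'],float)
    return r if r.shape==(3,3) else R.from_quat(r).as_matrix()
def ray(d,u,v):
    x=(u-d['cx'])/d['fx'];y=(v-d['cy'])/d['fy'];k=d['k1'];a,b=x,y
    for _ in range(20):
        s=1+k*(a*a+b*b);a,b=x/s,y/s
    return np.array(d['xyz'],float),rot(d)@np.array([a,b,1.])
def plane(d,u,v,z):
    o,w=ray(d,u,v);return o+w*(z-o[2])/w[2]
def proj(d,p):
    c=rot(d).T@(np.array(p,float)-np.array(d['xyz'],float));a,b=c[:2]/c[2];s=1+d['k1']*(a*a+b*b)
    return np.array([a*s*d['fx']+d['cx'],b*s*d['fy']+d['cy']])
def st():
    s=arm.read_state();return s
E
python3 - <<'E'
from h import *
for c in ['scene','side']:
    d=snap(c,c+'0.png');print(c,d['xyz'],np.round(d['rotation'],3).tolist(),d['fx'],d['k1'],d['cx'],d['cy'])
print(st())
E
```

```text
scene [1278.03578001 -825.33070381 1243.42223184] [0.864, 0.346, -0.134, -0.341] 503.0664179402907 -0.13821639776943878 317.058235765733 191.81925885797492
side [-133.92297538 -763.77523811 1337.49025603] [0.871, -0.363, 0.12, -0.308] 421.8571633236393 -0.021023907090121564 324.12187174383666 205.53557599048915
{'clock': 0.1, 'joints': array([-8.92403220e-01,  3.85502636e-01,  6.77576255e-03, -4.24183987e-04,
       -1.19400287e+00, -2.58573783e-01]), 'joint_vel': array([ 1.84993273e-03, -1.11885050e-03,  1.94193854e-03,  2.17367925e-03,
       -1.02006362e-03, -2.38224251e-05]), 'joint_efforts': array([-4.03787435e-04, -3.93320060e+01,  1.88929957e+01,  4.19793963e+00,
       -2.61970032e-03,  7.63117441e-06]), 'position': array([ 254.56019546, -570.30130434,  255.32385264]), 'ee_rot': array([-2.08294933e-01,  9.78065564e-01,  9.51564081e-04, -2.60604197e-04]), 'contact_force': array([-0.07464592,  0.35738036, -0.0805953 ]), 'wrist_torque': array([ 0.00827406, -0.00344476, -0.00458682]), 'grasp_force': 0.0, 'gripper_width': 85.47880870075804}
```

View pics/scene0.png

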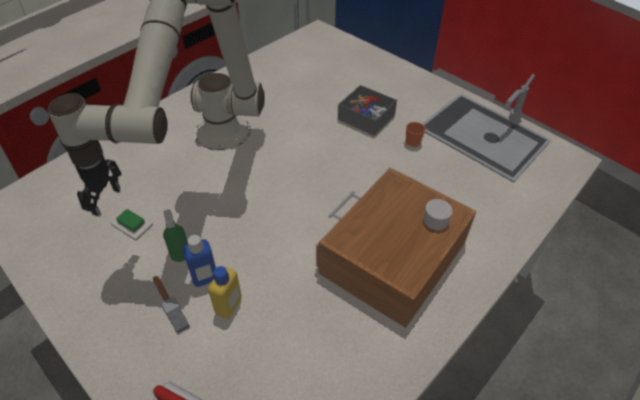

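View pics/side0.png

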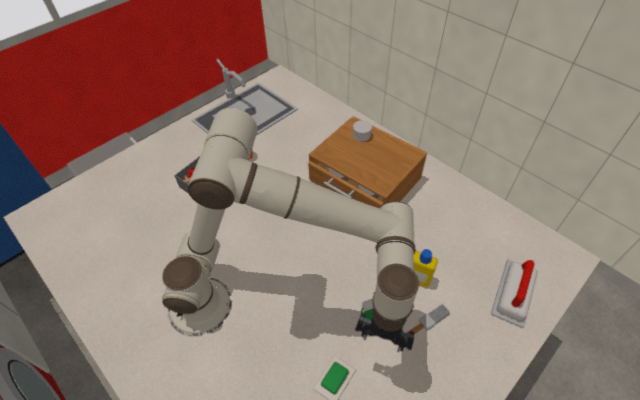

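The scene view shows the unit with top corners at about (392,170), (475,212), (405,318 incl. side face) and (317,242), and the handle at about (345,206). In the side view the handle is at about (340,187). I'll look at both enlarged.

```bash
python3 - <<'E'
import cv2,numpy as np
a=cv2.imread('pics/scene0.png')[160:310,310:490];b=cv2.imread('pics/side0.png')[115:215,300:435]
a=cv2.resize(a,None,fx=4,fy=4,interpolation=cv2.INTER_CUBIC);cv2.imwrite('pics/ca.png',a[:600])
b=cv2.resize(b,None,fx=5.5,fy=5.5,interpolation=cv2.INTER_CUBIC);cv2.imwrite('pics/cb.png',b)
from h import *
E
python3 - <<'E'
import sys;sys.path.insert(0,'.')
from h import *
d=snap('scene')
for u,v in [(392,170),(475,212),(317,242),(405,290)]:print(plane(d,u,v,150).round(0))
print(plane(d,345,206,108).round(0))
d=snap('side');print(plane(d,340,187,108).round(0))
E
```

```text
[683. 144. 150.]
[966. 176. 150.]
[ 707. -220.  150.]
[ 974. -176.  150.]
[653. -40. 108.]
[654. -37. 108.]
```

View pics/ca.png

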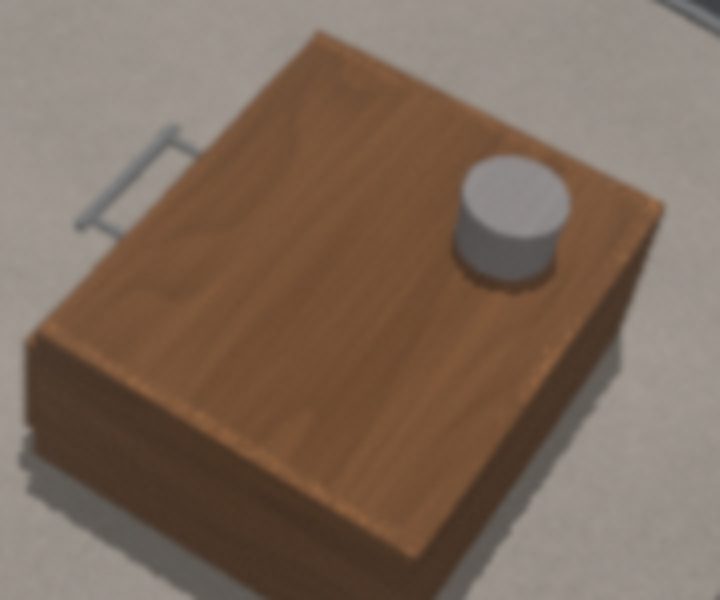

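View pics/cb.png

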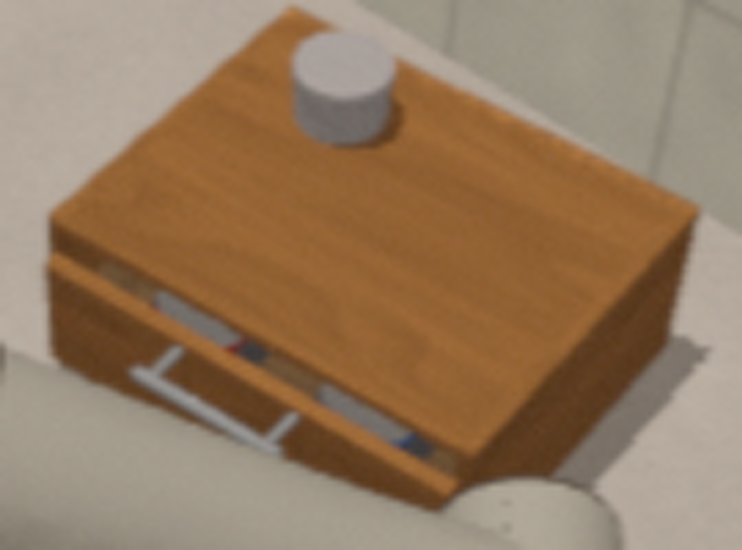

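The crops give the top corners, the handle bar ends (scene (353,192) and (330.5,215.5), side (325,182.6) and (350.5,197)). Red shows in the left slot of the drawer and blue in the right.

Run:
```python
from h import *
A=snap('scene');B=snap('side')
ps=[(390,168),(475.75,211.75),(413.75,299.25),(319.5,242.5)]
qs=[(309.5,154.1),(352.7,116.5),(426.9,153.2),(386.9,198.3)]
def tri(u,v):
    o,w=ray(A,*u);p,q=ray(B,*v);w/=np.linalg.norm(w);q/=np.linalg.norm(q)
    t=np.linalg.lstsq(np.c_[w,-q],p-o,rcond=None)[0];a=o+w*t[0];b=p+q*t[1];return (a+b)/2,np.linalg.norm(a-b)
for u,v in zip(ps,qs):print(plane(A,*u,150).round(1),plane(B,*v,150).round(1),tri(u,v))
for u,v in zip([(353,192),(330.5,215.5)],[(324.9,182.6),(350.5,196.8)]):print('h',plane(A,*u,108).round(1),plane(B,*v,108).round(1),tri(u,v))
P=np.mean([[plane(A,*u,150),plane(B,*v,150)] for u,v in zip(ps,qs)],1)[:,:2]
print('w,d',np.linalg.norm(P[0]-P[3]),np.linalg.norm(P[1]-P[2]),np.linalg.norm(P[1]-P[0]),np.linalg.norm(P[2]-P[3]))
e=(P[1]-P[0]+P[2]-P[3]);y1=np.arctan2(e[1],e[0]);f=(P[0]-P[3]+P[1]-P[2]);y2=np.arctan2(-f[0],f[1]);print('yaw',y1,y2)
c=P.mean(0);
for yw in [(y1+y2)/2]:
    ex=np.array([np.cos(yw),np.sin(yw)]);print('centre',c,'front centre',c-150*ex,'handle guess',c-185*ex)
s=st();M=R.from_quat(s['ee_rot']).as_matrix();print(M.round(3),s['position'])
```

```text
[673.  146.9 150. ] [668.  145.5 150. ] (array([670.98840492, 149.40778113, 146.08048954]), np.float64(1.4846056787976027))
[966.7 178.1 150. ] [958.1 178.5 150. ] (array([964.69325374, 184.30979705, 142.93080442]), np.float64(0.3901795953139007))
[1007.1 -183.   150. ] [ 998.4 -185.7  150. ] (array([1005.54201941, -180.82860429,  143.41060691]), np.float64(3.003044121912129))
[ 713.5 -216.2  150. ] [ 707.3 -221.5  150. ] (array([ 711.55920709, -216.60199358,  145.47037275]), np.float64(5.206357432613883))
h [632.5  20.4 108. ] [629.5  20.7 108. ] (array([631.04125507,  22.34821676, 105.45035535]), np.float64(0.047096148614700586))
h [646.6 -97.7 108. ] [646.4 -99.4 108. ] (array([646.74101609, -98.5265691 , 107.99211261]), np.float64(1.4816848071813107))
w,d 367.21049598413305 364.8443518517276 293.67018875315034 294.4059404937861
yaw 0.11346611129953003 0.10996683713820526
centre [836.49990768 -19.67641471] front centre [687.43497735 -36.39905046] handle guess [652.65316028 -40.3009988 ]
[[-0.913 -0.408 -0.   ]
 [-0.408  0.913  0.001]
 [ 0.     0.001 -1.   ]] [ 254.67680389 -570.55593667  255.92671315]
```

```bash
python3 -m pendant '[[-0.0405,0.0235,0,0,0,0,0.028],[-0.0405,0.0235,0,0,0,0,0.028],[-0.0405,0.0235,0,0,0,0,0.028],[-0.0405,0.0235,0,0,0,0,0.028],[-0.0405,0.0235,0,0,0,0,0.028],[-0.0405,0.0235,0,0,0,0,0.028],[-0.0405,0.0235,0,0,0,0,0.028],[-0.0405,0.0235,0,0,0,0,0.028],[-0.0405,0.0235,0,0,0,0,0.028],[-0.0405,0.0235,0,0,0,0,0.028],[-0.0405,0.0235,0,0,0,0,0.028],[-0.0405,0.0235,0,0,0,0,0.028]]' && python3 -m pendant '[[-0.0405,0.0235,0,0,0,0,0.028],[-0.0405,0.0235,0,0,0,0,0.028],[0,0,0,0,0,-8.05,0.028],[0,0,0,0,0,-8.05,0.028],[0,0,0,0,0,-8.05,0.028],[0,0,0,0,0,-8.05,0.028],[0,0,0,0,0,-8.05,0.028],[0,0,0,0,0,-8.05,0.028],[0,0,0,0,0,-8.05,0.028],[0,0,0,0,0,-8.05,0.028],[0,0,0,0,0,-8.05,0.028],[0,0,0,0,0,0,0.028]]'
python3 - <<'E'
from h import *
W=snap('wrist','w1.png');s=st();print(s['position'],s['joints'].round(3),s['gripper_width']);M=R.from_quat(s['ee_rot']).as_matrix();print(M.round(3))
print(W['xyz'],W['fx'],W['k1'])
for p in [(639,-39,108),(632,20,108),(646.5,-98,108)]: print(proj(W,p))
E
```

```text
clock: 1.5
position: [584.4, -113.3, 256.5]
ee_rot: [-0.209, 0.978, -0.0, 0.0]
contact_force: [1.1, -0.2, -0.0]
gripper_width: 28.1
grasp_force: 0.0
clock: 2.7
position: [638.4, -39.2, 256.2]
ee_rot: [0.746, -0.666, -0.0, 0.0]
contact_force: [0.5, -0.2, 0.2]
gripper_width: 27.9
grasp_force: 0.0
[638.36074174 -39.16761447 256.22634709] [ 0.191  0.41   0.047 -0.    -1.208 -0.081] 27.92202720705697
[[ 0.11  -0.994 -0.   ]
 [-0.994 -0.11   0.   ]
 [-0.     0.    -1.   ]]
[ 645.163168   -110.69248158  373.70248132] 341.7558735543815 -0.06236362769533855
[318.16910268 190.98579982]
[318.64340155 258.01343625]
[316.99346684 115.3578679 ]
```

View pics/w1.png

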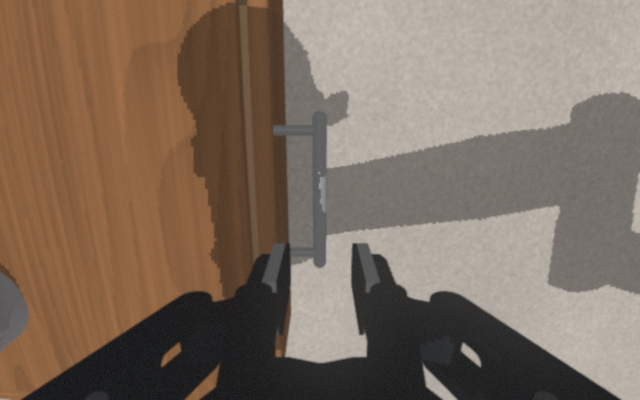

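The wrist view shows the bar from (320,113) to (320,265), between the fingers and within about 1 mm of the prediction. I'll descend and pinch.

```bash
python3 -m pendant '[[0,0,0.04,0,0,0,0.028],[0,0,0.04,0,0,0,0.028],[0,0,0.03,0,0,0,0.028],[0,0,0.02,0,0,0,0.028],[0,0,0.013,0,0,0,0.028],[0,0,0,0,0,0,0.028],[0,0,0,0,0,0,0.0],[0,0,0,0,0,0,0.0],[0,0,0,0,0,0,0.0],[0,0,0,0,0,0,0.0]]'
```

```text
clock: 3.75
position: [639.5, -39.1, 114.6]
ee_rot: [0.746, -0.666, 0.001, -0.001]
contact_force: [0.8, -0.6, 0.2]
gripper_width: 8.9
grasp_force: 58.6
```

```bash
python3 -m pendant '[[0,0.005,0,0,0,0,0],[0,0.01,0,0,0,0,0],[0,0.02,0,0,0,0,0],[0,0.02,0,0,0,0,0],[0,0.02,0,0,0,0,0],[0,0.02,0,0,0,0,0],[0,0.02,0,0,0,0,0],[0,0.02,0,0,0,0,0],[0,0.02,0,0,0,0,0],[0,0.015,0,0,0,0,0],[0,0.006,0,0,0,0,0],[0,0,0,0,0,0,0]]'
```

```text
clock: 4.95
position: [462.2, -59.2, 114.4]
ee_rot: [0.746, -0.666, -0.0, 0.0]
contact_force: [-3.0, 2.2, 8.3]
gripper_width: 8.9
grasp_force: 60.6
```

```bash
python3 -m pendant '[[0,0.003,0,0,0,0,0],[0,0.002,0,0,0,0,0],[0,0,0,0,0,0,0]]'
```

```text
clock: 5.25
position: [460.6, -59.3, 114.5]
ee_rot: [0.746, -0.666, 0.002, -0.002]
contact_force: [4.4, 0.4, 5.3]
gripper_width: 8.9
grasp_force: 60.3
```

```bash
python3 -m pendant '[[0,0,0,0,0,0,0.028],[0,0,0,0,0,0,0.028],[0,0,0,0,0,0,0.028],[0,0,-0.03,0,0,0,0.028],[0,0,-0.045,0,0,0,0.04],[0,0,-0.045,0,0,0,0.085],[-0.025,-0.038,-0.02,0,0,0,0.085],[-0.025,-0.038,0,0,0,0,0.085],[-0.025,-0.039,0,0,0,0,0.085],[0,0,0,0,0,0,0.085],[0,0,0,0,0,0,0.085]]'
python3 - <<'E'
from h import *
W=snap('wrist','w2.png');s=st();print(s['position'])
for c in ['wrist','scene','side']:
    d=W if c=='wrist' else snap(c)
    h=cv2.cvtColor(d['image'],cv2.COLOR_RGB2HSV)
    m=(((h[...,0]<8)|(h[...,0]>172))&(h[...,1]>130)&(h[...,2]>50)).astype(np.uint8)
    n,l,S,C=cv2.connectedComponentsWithStats(m)
    g=proj(d,(566.6,28,125));print(c,'pred',g)
    for i in range(1,n):
        if S[i][4]>25 and np.linalg.norm(C[i]-g)<90: print(S[i],C[i],plane(d,*C[i],125).round(1))
E
```

```text
clock: 6.35
position: [563.7, 28.2, 251.4]
ee_rot: [0.746, -0.666, -0.001, 0.002]
contact_force: [-0.9, -0.0, -0.2]
gripper_width: 85.0
grasp_force: 0.0
[563.25163256  27.63227513 251.93598063]
wrist pred [314.30915036 197.85697659]
[278 144  79   4  86] [315.70930233 144.23255814] [569.9 -11.7 125. ]
[ 275  156   83   84 5293] [316.29227281 197.83449839] [565.1  27.8 125. ]
scene pred [338.95417384 176.35295328]
[364  96  15   9  63] [369.68253968  99.20634921] [380.3 406.5 125. ]
[328 170  21  18 292] [338.1609589  178.31849315] [570.6  19.9 125. ]
side pred [311.8275109  187.45881021]
[303 182  17  16 204] [310.99019608 189.60294118] [556.9  22.5 125. ]
```

View pics/w2.png

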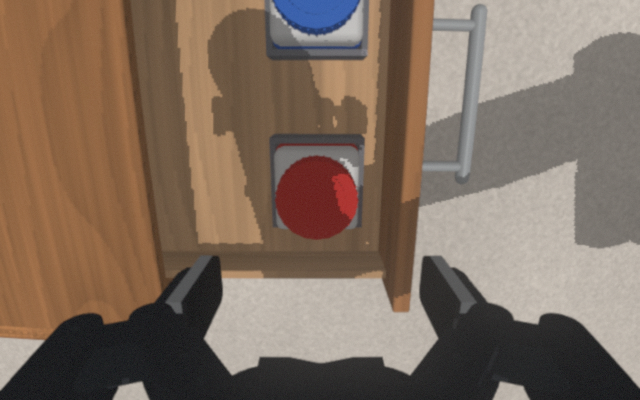

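The red cap's disk is centred at (316,198) with diameter about 83 px (60 mm, as expected), so its centre is near (565.3, 28). Before descending I'll check the fingertip depth at this opening, using the visible tip corners at about (220,258) and (421,258).

Run:
```python
from h import *
W=snap('wrist');s=st();M=R.from_quat(s['ee_rot']).as_matrix();p=s['position']
for x in (11,-11):
  for z in (12,18,25,37): print(x,z,[proj(W,p+M@np.array([x,y,z])).round(0).tolist() for y in (42.5,-42.5)])
print((M.T@(np.array([565.3,28,125])-p)).round(1), s['joints'].round(2))
```

```text
11 12 [[419.0, 251.0], [215.0, 251.0]]
11 18 [[416.0, 245.0], [219.0, 245.0]]
11 25 [[411.0, 239.0], [223.0, 239.0]]
11 37 [[405.0, 229.0], [230.0, 229.0]]
-11 12 [[415.0, 297.0], [220.0, 297.0]]
-11 18 [[411.0, 290.0], [223.0, 290.0]]
-11 25 [[408.0, 282.0], [227.0, 282.0]]
-11 37 [[402.0, 270.0], [233.0, 270.0]]
[ -0.7  -2.2 128.3] [ 0.34  0.28 -0.15 -0.   -1.14 -0.22]
```

Open, the tips stand about 12 mm ahead of the TCP. A TCP height of 120 therefore puts the pads at roughly 102–125 once closed on the cap.

```bash
python3 -m pendant '[[-0.0005,-0.002,0.035,0,0,0,0.085],[0,0,0.035,0,0,0,0.085],[0,0,0.03,0,0,0,0.085],[0,0,0.02,0,0,0,0.085],[0,0,0.0115,0,0,0,0.085],[0,0,0,0,0,0,0.085],[0,0,0,0,0,0,0.05],[0,0,0,0,0,0,0.05],[0,0,0,0,0,0,0.05],[0,0,0,0,0,0,0.05],[0,0,0,0,0,0,0.05]]'
```

```text
clock: 7.65
position: [567.4, 28.8, 123.8]
ee_rot: [0.746, -0.666, 0.001, -0.001]
contact_force: [-1.0, 0.8, 5.7]
gripper_width: 59.3
grasp_force: 64.9
```

```bash
python3 -m pendant '[[0,0,0,0,0,-4,0.05],[0,0,0,0,0,-6,0.05],[0,0,0,0,0,-6,0.05],[0,0,0,0,0,-6,0.05],[0,0,0,0,0,-6,0.05],[0,0,0,0,0,-6,0.05],[0,0,0,0,0,-6,0.05],[0,0,0,0,0,0,0.05]]'; python3 -c "
from h import *
s=st();print(s['wrist_torque'],s['contact_force'],s['position'],s['joints'].round(2))"
```

```text
clock: 8.45
position: [567.6, 30.5, 123.8]
ee_rot: [0.929, -0.37, 0.002, -0.002]
contact_force: [-0.9, 6.2, 7.1]
gripper_width: 59.5
grasp_force: 65.0
[ 1.83020087  0.64973213 -0.2706839 ] [-0.91857946  6.18263932  7.10193256] [567.59356855  30.50983387 123.83631268] [ 0.34  0.42 -0.31 -0.   -0.84  0.48]
```

```bash
python3 -m pendant '[[0,0,0,0,0,-6,0.05],[0,0,0,0,0,-6,0.05],[0,0,0,0,0,-6,0.05],[0,0,0,0,0,-6,0.05],[0,0,0,0,0,-4,0.05],[0,0,0,0,0,-4,0.05],[0,0,0,0,0,0,0.05],[0,0,0,0,0,0,0.05]]'
python3 - <<'E'
from h import *
s=st();print(s['wrist_torque'],s['contact_force'],s['position'],s['joints'].round(2),R.from_quat(s['ee_rot']).as_matrix().round(3).tolist())
snap('wrist','w3.png')
E
```

```text
clock: 9.25
position: [567.4, 30.9, 123.8]
ee_rot: [0.995, -0.1, 0.002, -0.002]
contact_force: [-2.5, 7.6, 7.8]
gripper_width: 59.3
grasp_force: 65.2
[ 2.22302328  0.95966389 -0.37152422] [-2.52338546  7.55335691  7.76449556] [567.35403942  30.85922008 123.84733857] [ 0.34  0.42 -0.31 -0.   -0.84  1.03] [[0.98, -0.2, 0.004], [-0.2, -0.98, 0.004], [0.003, -0.004, -1.0]]
```

View pics/w3.png

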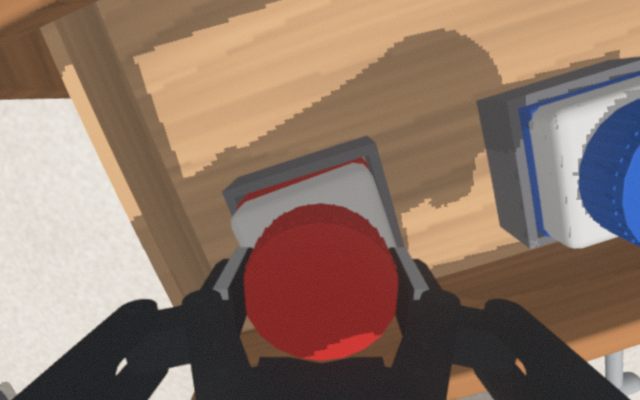

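```bash
python3 -m pendant '[[0,0,0,0,0,-3,0.05],[0,0,0,0,0,-2,0.05],[0,-0.0025,0,0,0,0,0.05],[0,0,0,0,0,0,0.05],[0,0,-0.002,0,0,0,0.05],[0,0,-0.002,0,0,0,0.05],[0,0,-0.001,0,0,0,0.05],[0,0,-0.001,0,0,0,0.05],[0,0,-0.001,0,0,0,0.05],[0,0,-0.001,0,0,0,0.05],[0,0,0,0,0,0,0.05]]'
python3 - <<'E'
from h import *
s=st();print(s['wrist_torque'],s['contact_force'],s['position'],s['joints'].round(2))
E
```

```text
clock: 10.4
position: [566.1, 30.8, 129.9]
ee_rot: [0.998, -0.057, -0.0, 0.0]
contact_force: [0.7, -0.4, -0.8]
gripper_width: 59.3
grasp_force: 65.6
[ 0.00599219  0.04979618 -0.00596642] [ 0.73525697 -0.36528298 -0.82313324] [566.11925486  30.81790412 129.93232911] [ 0.34  0.41 -0.3  -0.   -0.86  1.12]
```

The wrist moment and lateral force have fallen to about zero and only the cap's weight remains, so the cap is free. I'll lift 41 mm more.

```bash
python3 -m pendant '[[0,0,-0.004,0,0,0,0.05],[0,0,-0.006,0,0,0,0.05],[0,0,-0.006,0,0,0,0.05],[0,0,-0.006,0,0,0,0.05],[0,0,-0.006,0,0,0,0.05],[0,0,-0.006,0,0,0,0.05],[0,0,-0.005,0,0,0,0.05],[0,0,-0.002,0,0,0,0.05],[0,0,0,0,0,0,0.05],[0,0,0,0,0,0,0.05]]'
python3 - <<'E'
from h import *
s=st();print(s['wrist_torque'],s['contact_force'],s['position'])
ims=[]
for c in ['scene','side']:
    d=snap(c);u,v=proj(d,(565,28,120)).astype(int);im=cv2.cvtColor(d['image'],cv2.COLOR_RGB2BGR)[v-35:v+35,u-45:u+45];ims.append(cv2.resize(im,(400,311),interpolation=cv2.INTER_CUBIC))
cv2.imwrite('pics/end.png',np.hstack(ims))
E
```

```text
clock: 11.4
position: [566.4, 31.0, 170.6]
ee_rot: [0.998, -0.057, -0.0, 0.0]
contact_force: [0.8, -0.0, -1.2]
gripper_width: 59.0
grasp_force: 65.6
[0.01930675 0.04411371 0.011067  ] [ 0.82164774 -0.03595826 -1.21552681] [566.39124437  31.03015717 170.58931088]
```

View pics/end.png

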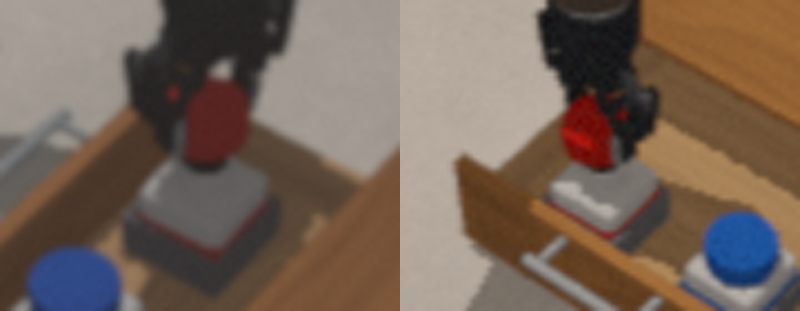

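The red jar sits in its pocket without its cap, and the cap is held above it. I'll check the cap is level in the wrist view.

```bash
python3 -c "
from h import *
snap('wrist','w4.png')"
```

```text
(no output)
```

View pics/w4.png

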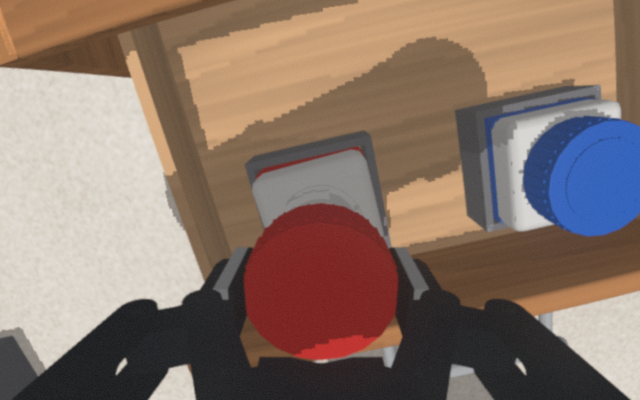

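The cap looks the same in the hand as before the lift (disk centre about (321,283)), so it's level, and the jar stands straight in its pocket.

```bash
python3 -c "
from bench import arm
print(arm.job_done())"
```

```text
the job is handed in; nothing more can be done
None
```

I handed the job in at about 11.5 s on the robot's clock, with no verdict returned: the drawer is open to its stop, and the unscrewed red cap is held level about 25 mm above the jar's mouth, with both jars in their pockets.

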